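Lock the card cutter's fence with a hex key

ROBOT

A 7-joint arm with a two-finger parallel gripper is mounted at the origin on the work surface. World frame = base frame: x ahead of the robot, y to its left, z up, the work surface at z = 0. Lengths are in m, angles in rad, forces in N, time in s.
With the tool pointing down it reaches from about 0.425 to 0.825 m from the base axis. Payload 3.6 kg.
Tool frame: the origin (TCP) lies at the very end of the fingers, on their centre line; the grasp point (between the pads) lies 19 mm behind it; z points along the fingers, y is the direction in which the jaws open and shut (so a half turn about z gives the same grasp; the last joint's range is limited). The gripper opens to 85 mm and grips with 20 to 120 N. Pads are 22 mm wide; open, the fingers measure 114 mm over their backs; the gripper's body (76 mm by 85 mm) begins 54 mm behind the grasp point. The pads swing forward as they close: fully open they stand 13 mm farther back than shut.
Start: joints at [-1.131, 0.615, -0.013, 1.423, 0.008, 1.103, -0.04], TCP at [0.292, 0.581, 0.231] pointing down, gripper open.
Joint ranges: [-3.12, 3.12], [-0.3, 2.06], [-1.34, 1.32], [0.26, 2.42], [-1.36, 4.5], [0.01, 1.98], [-2.84, 2.84]. Speed limits (rad/s): [2.79, 2.79, 3.14, 3.14, 3.14, 3.14, 3.14].

INTERFACE

Orientations are given as a rotation vector (axis times angle).
In Python, from workcell import robot, viewer, job gives the robot as it stands.
- The arm moves only by the tool servo_tool, never from a script. Its argument "targets" is a list of rows, each an object with "delta_rot": the turn, a rotation vector about the tool's x, y, z in rad, a list of three; "offset": the shift along the tool's x, y, z in cm, a list of three; "grip": the opening in per cent of the stroke, from 0 (shut) to 100 (fully open). A call has 1 to 12 rows; each row is the pose to reach, as a shift and turn from the pose commanded when the call began, along the tool's axes at that moment; what a row does not reach only later rows make up. A row lasts 1/10 s, in which the tool goes at most 50 mm and 8.59 degrees, less where a joint would pass 70% of its speed; a pose out of reach is approached as far as the arm can. A call with a gripper value outside its range is refused whole. The fingers move at their own pace and stop on an object; "squeeze" is the grip in N (left out, the last holds). Time passes only in rows, so rows that repeat a pose let the fingers close. It gives the time, the measured TCP pose, the force and the opening at its end, in the units of the state.
- robot.get_state(): the state, without advancing time (a new reading comes with each control period).
- viewer.snapshot(name): name is "side" or "top"; returns a dict with "color" (384x512x3 uint8, red, green, blue), "depth" (384x512 float32, m along the optical axis (not along the pixel's ray), 0 where there is no reading), "fx", "fy", "cx", "cy" (pixels), "k1" (the pictures are not rectified: a ray, as slopes to the right and down, at radius r is drawn at 1 + k1 r^2 times it, then the intrinsics apply), "rvec" (rotation vector, rad) and "tvec" (3), from world to camera coordinates, as OpenCV has them. Camera axes: x right, y down, z forward; pixel columns grow to the right and rows downward; lengths in m; the calibration is good to about 2 mm. A picture is of the moment at which its call begins.
- job.job_done(): hands the job in, once; it reports no verdict.
The state is a dict: "clock": time; "joints": joint angles; "qd": joint speeds; "tau": joint torques, N m; "tcp_pos": TCP position; "orientation": TCP orientation; "force": force on the tool from outside, world axes, zero at the start; "ft_torque": the same for the moment, N m; "width": opening from 0.0 (shut) to 1.0 (fully open).
Only numpy, scipy, OpenCV 4.12 (cv2) and the standard library are available. Lean on these libraries where they do the work, as an engineer would, in place of code of your own. Each camera call takes 0.05 s, during which the arm holds its last target. There are 200 camera calls.

TASK

Lock the fence of the card cutter: take the T-handle hex key out of its wooden block, seat it fully home in the socket of the fence screw before turning, pressing only lightly, and then turn the screw clockwise until it comes to its stop, without forcing it once it is there. Then draw the key out and stand it back upright in its block, and leave the jar, the stamp and the scissors where they are.

Things in the scene. Friction and masses are not known exactly. Their poses are not given: they have to be found in the camera images.
- key_grip (a point): centre of the green plastic T-handle of the loose hex key (mass about 0.2 kg). The handle is a bar 80 mm long (along this frame's x), 20 mm wide (y) and 22 mm high (z); the hexagonal steel shank runs from under its middle straight down (-z). The key starts upright in the round hole of its wooden block
- key_tip (a point): centre of the end face of the key's shank, 121 mm below key_grip along the key's -z. The lowest 40 mm are a hexagon 17 mm across flats (19.6 mm across corners), two of its flats facing the key's +x and -x, of which the last 3.5 mm are a round lead-in tapering from 17 to 14 mm in diameter; above the hexagon the shank is round, 13 mm in diameter
- key: the whole hex key; its origin and axes are those of key_tip
- block_hole (a point): centre of the mouth, at the top, of the round hole in the fixed wooden tool block (70 x 70 x 60 mm). Hole 23 mm in diameter, 50 mm deep (its floor is 10 mm above the table), with a 3 mm chamfer; z up
- cutter: the fixed card cutter: aluminium deck 220 x 260 mm and 20 mm high, blue fence bar across it (44 mm wide, along the cutter's y, top at 38 mm), blade along its -y edge with a red handle (top at 54 mm). Origin on the table under the axis of the fence screw; the deck reaches from -90 to +130 mm in its x and 130 mm either way in y
- screw_top (a point): centre of the top face of the fence screw, a steel cap screw standing upright through the fence: head 34 mm in diameter, top 63 mm above the table. This frame is fixed to the cutter, z up: it does NOT tell how the screw's hexagon stands, which is different every time (it repeats every 60 degrees; the key fits within about 5 degrees of it) and must be found by feel or seen
- screw (a joint): angle of the fence screw, rad, growing as it turns clockwise seen from above; it starts between -1.1 and -0.6 and 0 is tight, where it meets a firm stop. Below that it turns against about 0.2 N m of friction and stays where it is left; 0.3 to 0.4 N m tells the stop, more is forcing it. The reading tells how far the screw is from tight, not how its hexagon stands
- stamp_mid (a point): bystander: wooden hand stamp, 45 x 55 mm, 53 mm high, standing loose on the cutter's deck; this point is 20 mm above its underside
- jar: bystander: glass jar with a red lid, 64 mm in diameter, 85 mm high, standing loose; origin under its centre
- scissors_mid (a point): bystander: steel scissors with red handles lying flat, about 170 mm long; this point is at their middle
- socket_floor (a point): centre of the flat floor of the screw's hex socket, 18 mm below screw_top (45 mm above the table), z up. The socket is 17.6 mm across flats; its mouth has a 2.5 mm, 45 degree chamfer down to a flat ledge 1.1 mm wide. A key pressed in at the wrong angle rests on that ledge, its tip about 6 mm deep, 12 mm above this floor; 5 to 10 N of pressing is enough, over 15 N is too much

How it is judged:
By the outcome, as a careful person would: the job done as asked, in the order asked, and still so for the second after the job is handed in, with the robot touching nothing.
It also fails if it takes over 56 s, if anything falls off the work surface, if the arm or the gripper's body presses on something with over 40 N, if the wrist force passes 120 N, or if a joint passes its speed limit or range.

## Working session

There is one attempt and no reset: what is moved stays moved. The work goes in short steps, Python scripts to look and compute and a tool call to move; the robot and the scene stay as the last step left them, time stands still between calls to the robot, and variables do not carry over. Pictures are saved under pics/ and viewed, about 8 in all and at most 12, crops included, and the job is handed in when it is done.

Besides the shell and the picture viewer there is one more tool, called after ">>>" as name(argument=value, ...) on one line, values as JSON. servo_tool: Moves the arm, as the interface text tells. Its arguments: {"type":"object","properties":{"targets":{"type":"array","items":{"type":"object","properties":{"delta_rot":{"type":"array","items":{"type":"number"}},"offset":{"type":"array","items":{"type":"number"}},"grip":{"type":"number"}}}},"squeeze":{"type":"number"}},"required":["targets"]}

```bash
ls; mkdir -p pics; cat > h.py <<'E'
import numpy as np, cv2
from scipy.spatial.transform import Rotation as R
from workcell import robot, viewer, job
def snap(n):
    s=viewer.snapshot(n); s['R']=R.from_rotvec(s['rvec']).as_matrix(); return s
def ray(s,u,v):
    K=np.array([[s['fx'],0,s['cx']],[0,s['fy'],s['cy']],[0,0,1.]])
    p=cv2.undistortPoints(np.array([[[u,v]]],float),K,np.array([s['k1'],0,0,0,0.]))[0,0]
    return -s['R'].T@np.ravel(s['tvec']), s['R'].T@np.array([p[0],p[1],1.])
def onz(s,u,v,z):
    c,d=ray(s,u,v); return c+d*(z-c[2])/d[2]
def cloud(s):
    K=np.array([[s['fx'],0,s['cx']],[0,s['fy'],s['cy']],[0,0,1.]])
    h,w=s['depth'].shape; u,v=np.meshgrid(np.arange(w),np.arange(h))
    p=cv2.undistortPoints(np.stack([u,v],-1).reshape(-1,1,2).astype(float),K,np.array([s['k1'],0,0,0,0.]))[:,0]
    P=np.c_[p,np.ones(len(p))]*s['depth'].reshape(-1,1)
    return ((P-np.ravel(s['tvec']))@s['R']).reshape(h,w,3)
def save(s,f,crop=None,k=1):
    im=s['color'][...,::-1]
    if crop: im=im[crop[1]:crop[3],crop[0]:crop[2]]
    cv2.imwrite('pics/'+f,cv2.resize(im,None,fx=k,fy=k,interpolation=cv2.INTER_CUBIC))
E
python3 - <<'E'
from h import *
st=robot.get_state(); print({k:np.round(v,3) for k,v in st.items()})
a=snap('top');b=snap('side')
for s in(a,b): print(s['fx'],s['cx'],s['cy'],s['k1'],-s['R'].T@np.ravel(s['tvec']),s['R'][2])
cv2.imwrite('pics/a.png',np.vstack([a['color'],b['color']])[...,::-1][:, :]) 
import pickle; pickle.dump((a,b),open('s0.pkl','wb'))
cv2.imwrite('pics/a.png',cv2.resize(np.hstack([a['color'],b['color']])[...,::-1],(800,300)))
save(a,'top.png',None,1.5)
save(b,'side.png',None,1.5)
E
```

```text
pics
{'clock': np.float64(0.0), 'joints': array([-1.132,  0.616, -0.013,  1.425,  0.008,  1.103, -0.04 ]), 'qd': array([ 0.   ,  0.001,  0.001,  0.001, -0.001, -0.   , -0.001]), 'tau': array([ 0.0000e+00, -4.6920e+01,  2.6000e-01, -1.7104e+01,  1.0000e-02,
        9.0000e-03, -0.0000e+00]), 'tcp_pos': array([0.292, 0.58 , 0.23 ]), 'orientation': array([-0.725, -3.056,  0.004]), 'force': array([-0.018, -0.075,  0.622]), 'ft_torque': array([ 0.03 , -0.019, -0.   ]), 'width': np.float64(0.999)}
375.61648649111106 254.95092103783125 193.99026355715657 0.002313840966019996 [0.46705029 0.02276867 0.97317259] [ 0.09712438 -0.01165677 -0.99520399]
399.47180890871596 256.0467466870098 189.15125907904883 -0.02254697791810316 [ 0.36533065 -0.62930652  0.68869985] [ 0.2150336   0.73461012 -0.64351264]
```

View pics/top.png

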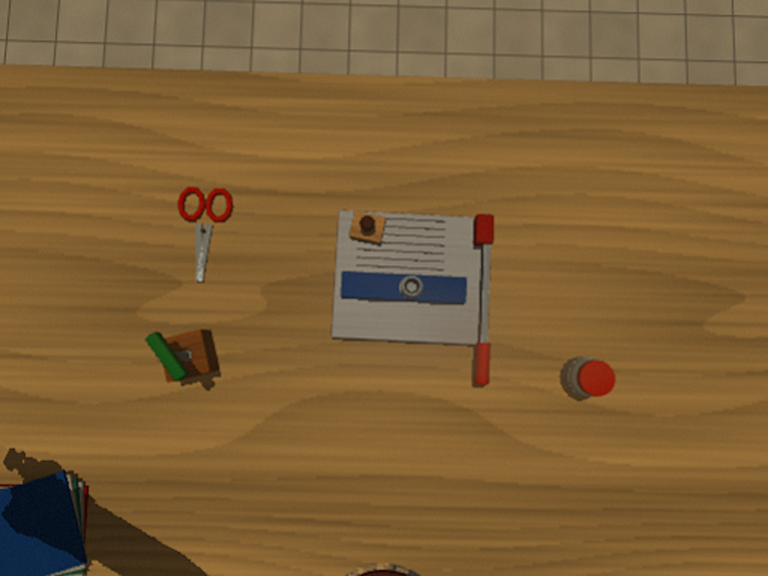

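View pics/side.png

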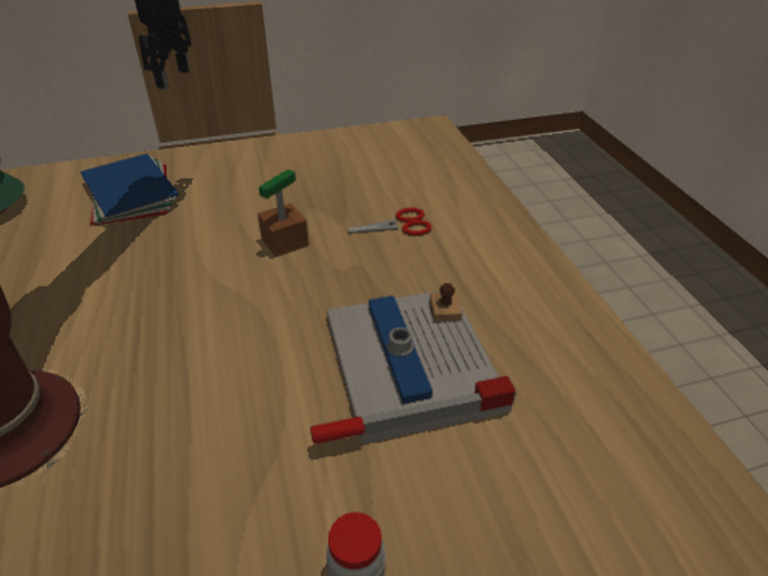

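The top view shows the green handle at (167,357)/1.5, the screw at (411,286)/1.5, scissors at (205,230)/1.5, the stamp at (368,228)/1.5 and the jar at (597,377)/1.5. The side view shows the key upright in its block at (280,200)/1.5 and the screw at (400,340)/1.5.

```bash
cat > m.py <<'E'
from h import *
def comp(mask,near=None):
    n,l,st,c=cv2.connectedComponentsWithStats(mask.astype(np.uint8))
    i=1+np.argmax(st[1:,4]); return l==i
def handle(s):
    hsv=cv2.cvtColor(s['color'],cv2.COLOR_RGB2HSV)
    m=(hsv[...,0]>45)&(hsv[...,0]<85)&(hsv[...,1]>120)&(hsv[...,2]>40)
    return m
E
python3 - <<'E'
from m import *; import pickle
a,b=pickle.load(open('s0.pkl','rb'))
for n,s,box in(('top',a,(90,210,150,260)),('side',b,(165,105,205,140))):
    m=handle(s); k=np.zeros_like(m); k[box[1]:box[3],box[0]:box[2]]=1; m=comp(m&k)
    C=cloud(s); P=C[m&(s['depth']>0)]
    print(n,m.sum(),'cloud z pct',np.percentile(P[:,2],[5,50,90,98]),'mean',P.mean(0))
    top=P[P[:,2]>0.138]; print('top face',len(top),top.mean(0) if len(top) else '')
    c=cv2.findContours(m.astype(np.uint8),0,1)[0][0].reshape(-1,2)
    W=np.array([onz(s,u,v,0.142) for u,v in c])[:,:2].astype(np.float32)
    print(' rect at .142',cv2.minAreaRect(W*1000))
    if n=='top': print(' shape', np.round(W[::4]*1000).astype(int).tolist())
# blue fence
hsv=cv2.cvtColor(a['color'],cv2.COLOR_RGB2HSV)
m=(hsv[...,0]>100)&(hsv[...,0]<130)&(hsv[...,1]>100); k=np.zeros_like(m);k[170:210,215:320]=1;m=comp(m&k)
c=np.vstack(cv2.findContours(m.astype(np.uint8),0,1)[0]).reshape(-1,2)
print('fence',cv2.minAreaRect(np.array([onz(a,u,v,.038)[:2]*1000 for u,v in c],np.float32)))
# screw
for n,s,box in(('top',a,(262,178,288,204)),('side',b,(252,208,282,240))):
    C=cloud(s)[box[1]:box[3],box[0]:box[2]].reshape(-1,3); 
    t=C[(C[:,2]>.055)&(C[:,2]<.07)]; print(n,'screw',len(t),t.mean(0),(t.min(0)+t.max(0))/2, np.ptp(t,axis=0))
# block top
for n,s,box in(('top',a,(100,215,150,262)),('side',b,(165,130,210,172))):
    C=cloud(s)[box[1]:box[3],box[0]:box[2]].reshape(-1,3); 
    t=C[(C[:,2]>.056)&(C[:,2]<.065)]; print(n,'block',len(t),t.mean(0),cv2.minAreaRect((t[:,:2]*1000).astype(np.float32)))
    t=C[(C[:,2]>.068)&(C[:,2]<.118)]
    if len(t): print('  shank',len(t),[np.round(t[abs(t[:,2]-z)<.008].mean(0),4) for z in(.075,.09,.105)])
im=np.hstack([cv2.resize(a['color'][170:205,258:293],(400,400),interpolation=cv2.INTER_CUBIC),cv2.resize(a['color'][210:265,90:150],(400,400),interpolation=cv2.INTER_CUBIC)])
cv2.imwrite('pics/crop.png',im[...,::-1])
E
```

```text
top 310 cloud z pct [0.13537341 0.14100895 0.14295241 0.14376212] mean [0.44570315 0.32759314 0.14054461]
top face 272 [0.44513713 0.32819841 0.14124142]
 rect at .142 ((445.8886413574219, 327.3069152832031), (77.44950866699219, 18.976030349731445), 38.98887252807617)
 shape [[478, 347], [472, 356], [463, 353], [454, 346], [446, 339], [437, 332], [429, 325], [420, 318], [412, 311], [416, 302], [425, 298], [434, 305], [442, 312], [451, 319], [459, 326], [468, 333], [476, 341]]
side 207 cloud z pct [0.12807853 0.13885547 0.14214047 0.14353449] mean [0.44218869 0.32172965 0.13708282]
top face 115 [0.44133377 0.32417149 0.14096741]
 rect at .142 ((443.3310546875, 314.862548828125), (90.74543762207031, 35.883331298828125), 39.67272186279297)
fence ((567.4342041015625, 27.94342803955078), (105.32843017578125, 42.1847038269043), 88.26604461669922)
top screw 114 [ 0.56793175 -0.03312546  0.06195197] [ 0.56815392 -0.03298967  0.06132584] [0.0322669  0.03201928 0.01224193]
side screw 134 [ 0.56485837 -0.03605115  0.06043536] [ 0.5653514  -0.03596045  0.06070242] [0.03277778 0.03261488 0.01096156]
top block 530 [0.45062636 0.31969831 0.05951986] ((445.52947998046875, 330.31024169921875), (71.93363189697266, 72.05645751953125), 15.260778427124023)
  shank 27 [array([0.4449, 0.3248, 0.0769]), array([0.4458, 0.3253, 0.0898]), array([0.4472, 0.3251, 0.1027])]
side block 335 [0.44399561 0.3248802  0.05946125] ((444.70654296875, 330.6781311035156), (72.95219421386719, 74.80950927734375), 14.603219032287598)
  shank 63 [array([0.4438, 0.3254, 0.0754]), array([0.4446, 0.3254, 0.0897]), array([0.4431, 0.3253, 0.1038])]
```

View pics/crop.png

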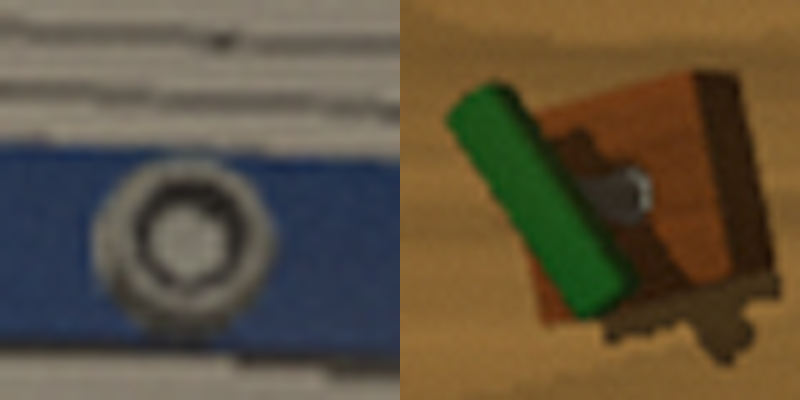

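The crop shows the screw's socket at top-image (274,191), too coarse to read its hexagon angle, so I'll find that by feel. It also shows the handle long axis at about 39° and the key near vertical in the block.

```bash
cat > go.py <<'E'
from h import *
import sys
def go(x,y,z,yx):
    st=robot.get_state(); M=R.from_rotvec(st['orientation'])
    a=np.radians(yx); ex=np.array([np.cos(a),np.sin(a),0]); ez=np.array([0,0,-1.]); 
    T=R.from_matrix(np.c_[ex,np.cross(ez,ex),ez])
    print('offset cm',np.round(M.inv().apply(np.array([x,y,z])-st['tcp_pos'])*100,2),'rot',np.round((M.inv()*T).as_rotvec(),4),
     'j',np.round(st['joints'],2),'yaw',np.degrees(np.arctan2(*M.as_matrix()[1::-1,0])),'t',st['clock'])
if __name__=='__main__': go(*map(float,sys.argv[1:]))
E
python3 go.py .445 .328 .2 219
```

```text
offset cm [-25.03 -15.63   3.06] rot [-0.0021 -0.0013 -1.1464] j [-1.13  0.62 -0.01  1.42  0.01  1.1  -0.04] yaw 153.31561879058444 t 0.1
```

>>> servo_tool(targets=[{"offset":[-25.0,-15.6,3.0],"delta_rot":[-0.002,-0.001,-1.146],"grip":100},{"offset":[-25.0,-15.6,3.0],"delta_rot":[-0.002,-0.001,-1.146],"grip":100},{"offset":[-25.0,-15.6,3.0],"delta_rot":[-0.002,-0.001,-1.146],"grip":100},{"offset":[-25.0,-15.6,3.0],"delta_rot":[-0.002,-0.001,-1.146],"grip":100},{"offset":[-25.0,-15.6,3.0],"delta_rot":[-0.002,-0.001,-1.146],"grip":100},{"offset":[-25.0,-15.6,3.0],"delta_rot":[-0.002,-0.001,-1.146],"grip":100},{"offset":[-25.0,-15.6,3.0],"delta_rot":[-0.002,-0.001,-1.146],"grip":100},{"offset":[-25.0,-15.6,3.0],"delta_rot":[-0.002,-0.001,-1.146],"grip":100},{"offset":[-25.0,-15.6,3.0],"delta_rot":[-0.002,-0.001,-1.146],"grip":100},{"offset":[-25.0,-15.6,3.0],"delta_rot":[-0.002,-0.001,-1.146],"grip":100},{"offset":[-25.0,-15.6,3.0],"delta_rot":[-0.002,-0.001,-1.146],"grip":100},{"offset":[-25.0,-15.6,3.0],"delta_rot":[-0.002,-0.001,-1.146],"grip":100}])

```text
clock: 1.3
tcp_pos: [0.4449, 0.3295, 0.2013]
orientation: [-1.048, 2.96, 0.002]
force: [0.3, 0.0, 0.1]
width: 1.005
```

```bash
python3 go.py .445 .328 .113 219; python3 - <<'E'
from h import *
a=snap('top');b=snap('side')
im=np.hstack([cv2.resize(a['color'][195:275,80:160],(400,400),interpolation=2),cv2.resize(b['color'][70:180,130:240],(400,400),interpolation=2)])
cv2.imwrite('pics/b.png',im[...,::-1])
E
```

```text
offset cm [ 0.1  -0.13  8.83] rot [ 0.0009  0.0016 -0.0003] j [-0.47  0.51 -0.32  1.74  0.19  0.92  1.39] yaw -141.01963433213245 t 1.3
```

View pics/b.png

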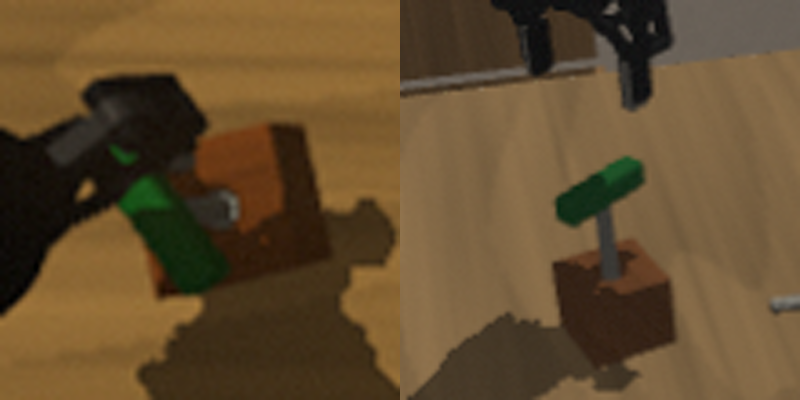

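The jaws straddle the handle, opening across its width, with fingers well above it. Descending.

>>> servo_tool(targets=[{"offset":[0.05,-0.1,4],"grip":100},{"offset":[0.05,-0.1,7],"grip":100},{"offset":[0.05,-0.1,8.8],"grip":100},{"offset":[0.05,-0.1,8.8],"grip":100},{"offset":[0.05,-0.1,8.8],"grip":100},{"offset":[0.05,-0.1,8.8],"grip":100}])

```text
schema error: expected keys delta_rot, offset, grip
```

>>> servo_tool(targets=[{"offset":[0,0,0],"grip":40},{"offset":[0,0,0],"grip":25},{"offset":[0,0,0],"grip":15},{"offset":[0,0,0],"grip":10},{"offset":[0,0,0],"grip":10},{"offset":[0,0,0],"grip":10},{"offset":[0,0,0],"grip":10},{"offset":[0,0,0],"grip":10}], squeeze=60)

```text
schema error: expected keys delta_rot, offset, grip
```

>>> servo_tool(targets=[{"offset":[0.05,-0.1,4],"delta_rot":[0,0,0],"grip":100},{"offset":[0.05,-0.1,7],"delta_rot":[0,0,0],"grip":100},{"offset":[0.05,-0.1,8.8],"delta_rot":[0,0,0],"grip":100},{"offset":[0.05,-0.1,8.8],"delta_rot":[0,0,0],"grip":100},{"offset":[0.05,-0.1,8.8],"delta_rot":[0,0,0],"grip":100}])

```text
clock: 1.9
tcp_pos: [0.4457, 0.3286, 0.1136]
orientation: [-1.048, 2.96, 0.003]
force: [-0.3, 0.1, 0.4]
width: 0.997
```

>>> servo_tool(targets=[{"offset":[0,0,0],"delta_rot":[0,0,0],"grip":40},{"offset":[0,0,0],"delta_rot":[0,0,0],"grip":25},{"offset":[0,0,0],"delta_rot":[0,0,0],"grip":15},{"offset":[0,0,0],"delta_rot":[0,0,0],"grip":10},{"offset":[0,0,0],"delta_rot":[0,0,0],"grip":10},{"offset":[0,0,0],"delta_rot":[0,0,0],"grip":10},{"offset":[0,0,0],"delta_rot":[0,0,0],"grip":10},{"offset":[0,0,0],"delta_rot":[0,0,0],"grip":10}], squeeze=60)

```text
clock: 2.7
tcp_pos: [0.4458, 0.3286, 0.1139]
orientation: [-1.047, 2.959, 0.003]
force: [-0.8, -0.1, 5.4]
width: 0.224
```

>>> servo_tool(targets=[{"offset":[0,0,-1.5],"delta_rot":[0,0,0],"grip":10},{"offset":[0,0,-3.5],"delta_rot":[0,0,0],"grip":10},{"offset":[0,0,-6],"delta_rot":[0,0,0],"grip":10},{"offset":[0,0,-9],"delta_rot":[0,0,0],"grip":10},{"offset":[0,0,-11],"delta_rot":[0,0,0],"grip":10},{"offset":[0,0,-11],"delta_rot":[0,0,0],"grip":10},{"offset":[0,0,-11],"delta_rot":[0,0,0],"grip":10},{"offset":[0,0,-11],"delta_rot":[0,0,0],"grip":10}])

```text
clock: 3.5
tcp_pos: [0.4444, 0.3268, 0.2211]
orientation: [1.047, -2.959, 0.0]
force: [-0.3, -0.4, -2.3]
width: 0.224
```

```bash
python3 go.py .567 -.0345 .20 219; python3 - <<'E'
from h import *
print(robot.get_state()['ft_torque'])
b=snap('side');a=snap('top')
im=np.hstack([cv2.resize(a['color'][180:270,80:170],(400,400),interpolation=2),cv2.resize(b['color'][60:180,130:250],(400,400),interpolation=2)])
cv2.imwrite('pics/c.png',im[...,::-1])
# shank points in side cloud
C=cloud(b)[50:180,130:250].reshape(-1,3)
col=b['color'][50:180,130:250].reshape(-1,3).astype(int)
grey=(np.ptp(col,axis=1)<30)
for z in (.105,.12,.135,.15,.165,.18,.195,.21):
    k=(abs(C[:,2]-z)<.008)&(np.hypot(C[:,0]-.445,C[:,1]-.328)<.03)
    if k.sum(): print(z,k.sum(),np.round(C[k].mean(0),4),np.round(np.ptp(C[k],axis=0),3))
E
```

```text
offset cm [ 13.18 -35.8    2.12] rot [ 0.0009 -0.0029 -0.0005] j [-0.46  0.49 -0.32  1.72  0.18  0.97  1.4 ] yaw -141.03120271545595 t 3.5
[-0.00248058 -0.00324223  0.04004062]
0.12 21 [0.4425 0.3212 0.1233] [0.016 0.01  0.01 ]
0.135 38 [0.443  0.3216 0.1354] [0.019 0.015 0.016]
0.15 41 [0.4426 0.3213 0.1504] [0.018 0.012 0.016]
0.165 29 [0.4432 0.3229 0.1644] [0.014 0.01  0.015]
0.18 28 [0.4432 0.3228 0.1799] [0.012 0.009 0.016]
0.195 29 [0.4435 0.3227 0.1947] [0.013 0.008 0.014]
0.21 26 [0.4433 0.3223 0.21  ] [0.012 0.011 0.014]
```

View pics/c.png

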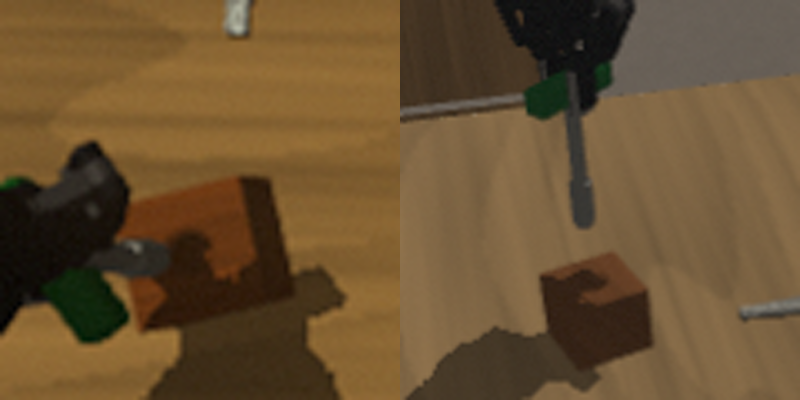

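The key hangs vertical in the jaws, tip at about z=0.117 as expected. Going over the screw.

>>> servo_tool(targets=[{"offset":[1.65,-4.5,0],"delta_rot":[0,0,0],"grip":10},{"offset":[3.3,-9,0],"delta_rot":[0,0,0],"grip":10},{"offset":[4.95,-13.4,0],"delta_rot":[0,0,0],"grip":10},{"offset":[6.6,-17.9,0],"delta_rot":[0,0,0],"grip":10},{"offset":[8.25,-22.4,0],"delta_rot":[0,0,0],"grip":10},{"offset":[9.9,-26.9,0],"delta_rot":[0,0,0],"grip":10},{"offset":[11.5,-31.3,0],"delta_rot":[0,0,0],"grip":10},{"offset":[13.2,-35.8,1.0],"delta_rot":[0,0,0],"grip":10},{"offset":[13.2,-35.8,3.6],"delta_rot":[0,-0.002,0],"grip":10},{"offset":[13.2,-35.8,3.6],"delta_rot":[0,-0.002,0],"grip":10},{"offset":[13.2,-35.8,3.6],"delta_rot":[0,-0.002,0],"grip":10},{"offset":[13.2,-35.8,3.6],"delta_rot":[0,-0.002,0],"grip":10}])

```text
clock: 4.8
tcp_pos: [0.5686, -0.0314, 0.1876]
orientation: [-1.051, 2.955, 0.004]
force: [-0.5, -1.0, -1.4]
width: 0.225
```

```bash
python3 go.py .567 -.0345 .175 219; python3 - <<'E'
from h import *
b=snap('side');a=snap('top')
im=np.hstack([cv2.resize(a['color'][160:220,240:300],(400,400),interpolation=2),cv2.resize(b['color'][160:250,225:315],(400,400),interpolation=2)])
cv2.imwrite('pics/d.png',im[...,::-1])
for n,s in(('side',b),('top',a)):
  C=cloud(s).reshape(-1,3)
  for z in (.058,.063,.09,.1,.11,.12,.13,.14):
    k=(abs(C[:,2]-z)<.004)&(np.hypot(C[:,0]-.567,C[:,1]+.0345)<.03)
    if k.sum(): print(n,z,k.sum(),np.round(C[k].mean(0),4),np.round(C[k].min(0),4),np.round(C[k].max(0),4))
E
```

```text
offset cm [ 0.33 -0.14  1.26] rot [0.0009 0.0057 0.0025] j [ 0.2   0.55 -0.28  1.72  0.18  0.9   2.1 ] yaw -140.85556685461393 t 4.8
side 0.058 94 [ 0.5651 -0.0376  0.0587] [ 0.5489 -0.0514  0.0543] [ 0.582  -0.0202  0.062 ]
side 0.063 104 [ 0.5649 -0.0354  0.0618] [ 0.5489 -0.0514  0.0591] [ 0.582  -0.0191  0.0663]
side 0.09 18 [ 0.5646 -0.036   0.0903] [ 0.5583 -0.0393  0.0871] [ 0.5728 -0.0308  0.0928]
side 0.1 22 [ 0.5652 -0.0363  0.0995] [ 0.5581 -0.0404  0.0965] [ 0.5728 -0.0316  0.1034]
side 0.11 22 [ 0.5656 -0.0366  0.1103] [ 0.5588 -0.0389  0.1067] [ 0.574  -0.0303  0.1136]
side 0.12 31 [ 0.567  -0.0352  0.1207] [ 0.5595 -0.0405  0.1163] [ 0.5772 -0.0237  0.1235]
side 0.13 16 [ 0.5663 -0.0352  0.1302] [ 0.5619 -0.0371  0.127 ] [ 0.5727 -0.0309  0.134 ]
side 0.14 17 [ 0.566  -0.0351  0.1404] [ 0.5618 -0.0379  0.1361] [ 0.5718 -0.032   0.1435]
```

View pics/d.png

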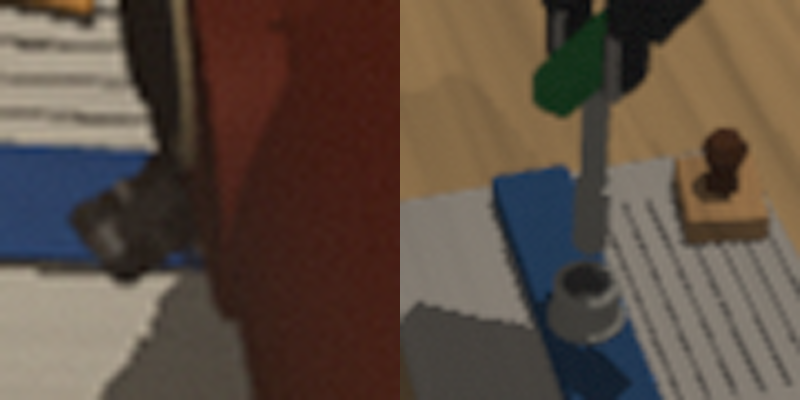

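The side view shows the shank tip at about (588,250) in the crop, just above and slightly behind the socket mouth at (588,290). I'll refine the screw centre from the first pair of pictures.

```bash
python3 - <<'E'
from h import *; import pickle
a,b=pickle.load(open('s0.pkl','rb'))
# dark socket blob and outer head outline in each image
for n,s,box in(('top',a,(262,178,288,204)),('side',b,(252,210,282,240))):
    im=s['color'][box[1]:box[3],box[0]:box[2]].astype(int)
    grey=(np.ptp(im,axis=2)<40)
    C=cloud(s)[box[1]:box[3],box[0]:box[2]]
    for lo in(.059,.060,.061,.062):
        k=(C[...,2]>lo)&(C[...,2]<.07)
        vv,uu=np.nonzero(k); 
        W=np.array([onz(s,u+box[0],v+box[1],.063)[:2]*1000 for u,v in zip(uu,vv)],np.float32)
        (cx,cy),r=cv2.minEnclosingCircle(W); print(n,lo,k.sum(),'circle',round(cx,1),round(cy,1),'r',round(r,1),'ext',W.min(0),W.max(0))
st=robot.get_state();print(np.round(st['tcp_pos'],4),st['clock'])
E
```

```text
top 0.059 104 circle 567.6 -33.3 r 16.9 ext [551.88745 -48.8496 ] [584.01373 -16.95442]
top 0.06 98 circle 567.6 -33.3 r 16.9 ext [551.88745 -48.8496 ] [584.01373 -16.95442]
top 0.061 82 circle 567.6 -33.3 r 16.8 ext [552.0027 -48.8496] [583.9547  -16.95442]
top 0.062 61 circle 567.6 -33.3 r 16.8 ext [552.0027 -48.8496] [583.9547  -16.95442]
side 0.059 99 circle 564.9 -37.1 r 17.7 ext [548.93604  -54.478523] [581.4864  -19.50235]
side 0.06 84 circle 564.9 -35.7 r 16.7 ext [548.93604 -52.18741] [581.4864  -19.50235]
side 0.061 64 circle 565.3 -35.8 r 16.4 ext [548.93604 -52.18741] [581.4864  -19.50235]
side 0.062 38 circle 565.3 -35.6 r 16.3 ext [549.81433  -51.597347] [581.4864  -19.50235]
[ 0.5687 -0.0318  0.1879] 4.9
```

>>> servo_tool(targets=[{"offset":[0.35,-0.15,0.6],"delta_rot":[0,0.004,0],"grip":10},{"offset":[0.35,-0.15,1.2],"delta_rot":[0,0.004,0],"grip":10},{"offset":[0.35,-0.15,1.2],"delta_rot":[0,0.004,0],"grip":10},{"offset":[0.35,-0.15,1.2],"delta_rot":[0,0.004,0],"grip":10},{"offset":[0.35,-0.15,1.2],"delta_rot":[0,0.004,0],"grip":10}])

```text
clock: 5.4
tcp_pos: [0.5664, -0.0366, 0.1747]
orientation: [1.048, -2.961, -0.001]
force: [0.3, 0.4, -2.6]
width: 0.219
```

```bash
python3 go.py .567 -.035 .170 219; python3 -c "
from h import *
s=robot.get_state();print(s['force'],s['ft_torque'],s['tcp_pos'])"
```

```text
offset cm [-0.14  0.08  0.47] rot [ 0.001   0.     -0.0003] j [ 0.2   0.56 -0.27  1.73  0.19  0.87  2.1 ] yaw -141.01816744709896 t 5.4
[ 0.25020798  0.3568304  -2.57442689] [-0.01123456  0.00129818  0.03003235] [ 0.56640939 -0.03656713  0.17473385]
```

>>> servo_tool(targets=[{"offset":[-0.07,0.04,0.4],"delta_rot":[0,0,0],"grip":10},{"offset":[-0.07,0.04,0.7],"delta_rot":[0,0,0],"grip":10},{"offset":[-0.07,0.04,0.9],"delta_rot":[0,0,0],"grip":10},{"offset":[-0.07,0.04,1.0],"delta_rot":[0,0,0],"grip":10},{"offset":[-0.07,0.04,1.0],"delta_rot":[0,0,0],"grip":10}])

```text
clock: 5.9
tcp_pos: [0.5664, -0.0359, 0.1644]
orientation: [1.048, -2.961, -0.002]
force: [-0.7, -0.2, -1.6]
width: 0.22
```

>>> servo_tool(targets=[{"offset":[0,0,0.15],"delta_rot":[0,0,0],"grip":10},{"offset":[0,0,0.3],"delta_rot":[0,0,0],"grip":10},{"offset":[0,0,0.3],"delta_rot":[0,0,0],"grip":10}])

```text
clock: 6.2
tcp_pos: [0.5666, -0.0357, 0.1615]
orientation: [1.048, -2.961, -0.002]
force: [-0.2, -0.0, -1.6]
width: 0.225
```

>>> servo_tool(targets=[{"offset":[0,0,0.07],"delta_rot":[0,0,0],"grip":10},{"offset":[0,0,0.14],"delta_rot":[0,0,0],"grip":10},{"offset":[0,0,0.14],"delta_rot":[0,0,0],"grip":10}])

```text
clock: 6.5
tcp_pos: [0.5668, -0.0356, 0.1607]
orientation: [-1.048, 2.961, 0.001]
force: [-0.4, 0.1, 0.7]
width: 0.221
```

>>> servo_tool(targets=[{"offset":[0,0,0.1],"delta_rot":[0,0,0],"grip":10},{"offset":[0,0,0.1],"delta_rot":[0,0,0],"grip":10}])

```text
clock: 6.7
tcp_pos: [0.567, -0.0356, 0.1604]
orientation: [-1.048, 2.961, 0.001]
force: [-1.2, 0.9, 5.4]
width: 0.222
```

>>> servo_tool(targets=[{"offset":[0,0,0],"delta_rot":[0,0,0.06],"grip":10},{"offset":[0,0,0.02],"delta_rot":[0,0,0.11],"grip":10},{"offset":[0,0,0.02],"delta_rot":[0,0,0.11],"grip":10}])

```text
clock: 7.0
tcp_pos: [0.5672, -0.0353, 0.1602]
orientation: [-0.884, 3.013, 0.001]
force: [-1.0, 1.9, 5.2]
width: 0.226
```

>>> servo_tool(targets=[{"offset":[0,0,0],"delta_rot":[0,0,0],"grip":10}])

```text
clock: 7.1
tcp_pos: [0.5671, -0.0354, 0.1599]
orientation: [-0.886, 3.013, 0.001]
force: [-0.2, 1.5, -1.8]
width: 0.22
```

>>> servo_tool(targets=[{"offset":[0,0,0.05],"delta_rot":[0,0,0],"grip":10},{"offset":[0,0,0.1],"delta_rot":[0,0,0],"grip":10},{"offset":[0,0,0.1],"delta_rot":[0,0,0],"grip":10}])

```text
clock: 7.4
tcp_pos: [0.5666, -0.0354, 0.1581]
orientation: [0.884, -3.014, -0.003]
force: [0.3, 2.8, 3.5]
width: 0.222
```

>>> servo_tool(targets=[{"offset":[0,0,0.1],"delta_rot":[0,0,0],"grip":10},{"offset":[0,0,0.2],"delta_rot":[0,0,0],"grip":10},{"offset":[0,0,0.2],"delta_rot":[0,0,0],"grip":10}])

```text
clock: 7.7
tcp_pos: [0.5667, -0.0354, 0.1564]
orientation: [-0.884, 3.015, 0.002]
force: [-0.9, 3.2, 5.6]
width: 0.225
```

>>> servo_tool(targets=[{"offset":[-0.03,0.05,0],"delta_rot":[0,0,0],"grip":10},{"offset":[-0.03,0.05,0.1],"delta_rot":[0,0,0],"grip":10},{"offset":[-0.03,0.05,0.2],"delta_rot":[0,0,0],"grip":10},{"offset":[-0.03,0.05,0.2],"delta_rot":[0,0,0],"grip":10}])

```text
clock: 8.1
tcp_pos: [0.5669, -0.0352, 0.1551]
orientation: [-0.883, 3.014, 0.001]
force: [-0.9, 1.6, 8.3]
width: 0.223
```

```bash
python3 -c "
from h import *
s=robot.get_state();print(s['force'],s['ft_torque'],s['tcp_pos'])"
```

```text
[-0.92786692  1.6472798   8.3241975 ] [ 0.54988351  0.51598345 -0.01372548] [ 0.56688021 -0.03516123  0.15505517]
```

>>> servo_tool(targets=[{"offset":[0,0.05,-0.08],"delta_rot":[0,0,0],"grip":10},{"offset":[0,0.05,0],"delta_rot":[0,0,0.015],"grip":10},{"offset":[0,0.05,0.05],"delta_rot":[0,0,-0.015],"grip":10},{"offset":[0,0.05,0.05],"delta_rot":[0,0,0],"grip":10}])

```text
clock: 8.5
tcp_pos: [0.5668, -0.0351, 0.1544]
orientation: [-0.883, 3.014, 0.0]
force: [-1.1, 1.8, 8.8]
width: 0.223
```

```bash
python3 -c "
from h import *
s=robot.get_state();print(s['force'],s['ft_torque'],s['tcp_pos'])"
```

```text
[-1.07258529  1.84796796  8.78330219] [ 0.47499261  0.44459574 -0.00372772] [ 0.56678555 -0.03508951  0.1544102 ]
```

>>> servo_tool(targets=[{"offset":[0,0.05,-0.05],"delta_rot":[0,0,0],"grip":10},{"offset":[0,0.1,-0.05],"delta_rot":[0,0,0],"grip":10},{"offset":[0,0.1,0],"delta_rot":[0,0,0],"grip":10},{"offset":[0,0.1,0.05],"delta_rot":[0,0,0],"grip":10}])

```text
clock: 8.9
tcp_pos: [0.5667, -0.0348, 0.1543]
orientation: [-0.882, 3.014, -0.001]
force: [-1.4, 1.2, 11.7]
width: 0.223
```

```bash
python3 -c "
from h import *
s=robot.get_state();print(s['force'],s['ft_torque'],s['tcp_pos'])"
```

```text
[-1.43428297  1.20738649 11.72380149] [ 0.11485224  0.39759093 -0.03671066] [ 0.56668887 -0.03476688  0.1542806 ]
```

>>> servo_tool(targets=[{"offset":[0,0,-0.1],"delta_rot":[0,0,0.02],"grip":10},{"offset":[0,0,-0.1],"delta_rot":[0,0,0.04],"grip":10},{"offset":[0,0,-0.05],"delta_rot":[0,0,0.04],"grip":10}])

```text
clock: 9.2
tcp_pos: [0.5662, -0.0348, 0.1532]
orientation: [-0.822, 3.032, -0.0]
force: [1.7, -0.6, 1.2]
width: 0.222
```

```bash
python3 -c "
from h import *
s=robot.get_state();print(s['force'],s['ft_torque'],s['tcp_pos'])"; python3 go.py .567 -.035 .15 219
```

```text
[ 1.70408963 -0.58990899  1.22631609] [-0.06132782 -0.38688057 -0.06452816] [ 0.56617848 -0.03478013  0.15324634]
offset cm [-0.06 -0.06  0.32] rot [-3.000e-04 -1.000e-04 -1.512e-01] j [ 0.16  0.58 -0.22  1.76  0.17  0.82  1.97] yaw -149.66319598057763 t 9.2
```

>>> servo_tool(targets=[{"offset":[0,0,0.05],"delta_rot":[0,0,0.015],"grip":10},{"offset":[0,0,0.15],"delta_rot":[0,0,0.03],"grip":10},{"offset":[0,0,0.2],"delta_rot":[0,0,0.03],"grip":10}])

```text
clock: 9.5
tcp_pos: [0.5659, -0.0347, 0.1511]
orientation: [0.776, -3.044, -0.0]
force: [1.7, -1.5, -0.8]
width: 0.223
```

```bash
python3 -c "
from h import *
s=robot.get_state();print(s['force'],s['ft_torque'],s['tcp_pos'])"
```

```text
[ 1.73860426 -1.46712775 -0.78560158] [-0.34020189 -0.57912086 -0.04272584] [ 0.56592633 -0.03466456  0.1510992 ]
```

>>> servo_tool(targets=[{"offset":[0,-0.06,0.1],"delta_rot":[0,0,0],"grip":10},{"offset":[0,-0.06,0.2],"delta_rot":[0,0,0],"grip":10},{"offset":[0,-0.06,0.25],"delta_rot":[0,0,0],"grip":10},{"offset":[0,-0.06,0.25],"delta_rot":[0,0,0],"grip":10}])

```text
clock: 9.9
tcp_pos: [0.566, -0.0347, 0.149]
orientation: [0.777, -3.043, -0.001]
force: [1.4, -1.3, -1.9]
width: 0.224
```

```bash
python3 -c "
from h import *
s=robot.get_state();print(s['force'],s['ft_torque'],s['tcp_pos'])"
```

```text
[ 1.42739993 -1.30821579 -1.91102343] [-0.30843687 -0.6309098   0.01775944] [ 0.56599212 -0.03471055  0.14896221]
```

Still sinking freely; find the floor.

>>> servo_tool(targets=[{"offset":[0,-0.03,0.1],"delta_rot":[0,0,0],"grip":10},{"offset":[0,-0.03,0.2],"delta_rot":[0,0,0],"grip":10},{"offset":[0,-0.03,0.2],"delta_rot":[0,0,0],"grip":10},{"offset":[0,-0.03,0.2],"delta_rot":[0,0,0],"grip":10}])

```text
clock: 10.3
tcp_pos: [0.5664, -0.0346, 0.1488]
orientation: [-0.778, 3.043, 0.001]
force: [-0.1, -0.8, 8.0]
width: 0.221
```

```bash
python3 -c "
from h import *
s=robot.get_state();print(s['force'],s['ft_torque'],s['tcp_pos'])"
```

```text
[-0.08701483 -0.77374149  8.0034125 ] [-0.24087365  0.1219927  -0.05030847] [ 0.56641888 -0.03462539  0.14877141]
```

Seated at 11.6 mm below the ledge contact, which matches the floor. Ease the press and turn clockwise.

>>> servo_tool(targets=[{"offset":[0,0,-0.08],"delta_rot":[0,0,0],"grip":10},{"offset":[0,0,-0.08],"delta_rot":[0,0,0.04],"grip":10},{"offset":[0,0,-0.08],"delta_rot":[0,0,0.08],"grip":10},{"offset":[0,0,-0.08],"delta_rot":[0,0,0.12],"grip":10},{"offset":[0,0,-0.08],"delta_rot":[0,0,0.16],"grip":10},{"offset":[0,0,-0.08],"delta_rot":[0,0,0.2],"grip":10},{"offset":[0,0,-0.08],"delta_rot":[0,0,0.24],"grip":10}])

```text
clock: 11.0
tcp_pos: [0.5661, -0.0347, 0.1488]
orientation: [0.407, -3.115, -0.001]
force: [-0.8, -0.6, 5.7]
width: 0.223
```

```bash
python3 -c "
from h import *
s=robot.get_state();print(s['force'],s['ft_torque'],s['tcp_pos'])"; python3 go.py .567 -.035 .15 219
```

```text
[-0.84605292 -0.62520349  5.72514502] [-0.22986956 -0.00382886  0.22566068] [ 0.56613572 -0.03465321  0.14879578]
offset cm [-0.07 -0.06 -0.12] rot [ 7.000e-04 -3.000e-04 -4.207e-01] j [ 0.11  0.58 -0.14  1.76  0.11  0.8   1.75] yaw -165.10276157497833 t 11.0
```

>>> servo_tool(targets=[{"offset":[0,0,0],"delta_rot":[0,0,0.06],"grip":10},{"offset":[0,0,0],"delta_rot":[0,0,0.12],"grip":10},{"offset":[0,0,0],"delta_rot":[0,0,0.18],"grip":10},{"offset":[0,0,0],"delta_rot":[0,0,0.23],"grip":10},{"offset":[0,0,0],"delta_rot":[0,0,0.26],"grip":10}])

```text
clock: 11.5
tcp_pos: [0.5659, -0.0345, 0.1488]
orientation: [0.0, -3.141, -0.001]
force: [-0.4, -0.4, 6.2]
width: 0.226
```

```bash
python3 -c "
from h import *
s=robot.get_state();print(s['force'],s['ft_torque'],s['tcp_pos'])"; python3 go.py .567 -.035 .15 219
```

```text
[-0.41101018 -0.37181934  6.15310975] [-0.20819388  0.09825614  0.20106498] [ 0.56594546 -0.03447256  0.14880871]
offset cm [-0.11 -0.05 -0.12] rot [ 0.001  -0.0007 -0.6805] j [ 0.07  0.58 -0.07  1.77  0.05  0.8   1.54] yaw -179.99022539079505 t 11.5
```

>>> servo_tool(targets=[{"offset":[0,0,0],"delta_rot":[0,0,-0.005],"grip":10},{"offset":[0,0,0],"delta_rot":[0,0,-0.005],"grip":10}])

```text
clock: 11.7
tcp_pos: [0.566, -0.0345, 0.1488]
orientation: [0.009, -3.141, -0.001]
force: [-0.1, -0.3, 5.6]
width: 0.224
```

```bash
cat > r.py <<'E'
from h import *
s=robot.get_state(); M=R.from_rotvec(s['orientation']).as_matrix()
print('t',s['clock'],'F',np.round(s['force'],1),'T',np.round(s['ft_torque'],3),'p',np.round(s['tcp_pos'],4),'yaw',np.unwrap([np.pi,np.arctan2(M[1,0],M[0,0])])[1],'tau7',s['tau'][6])
E
python3 r.py
```

```text
t 11.7 F [-0.1 -0.3  5.6] T [-0.172  0.046  0.019] p [ 0.566  -0.0345  0.1488] yaw 3.1475767264402306 tau7 -0.05691914353519678
```

>>> servo_tool(targets=[{"offset":[0,0,0],"delta_rot":[0,0,0.01],"grip":10},{"offset":[0,0,0],"delta_rot":[0,0,0.02],"grip":10},{"offset":[0,0,0],"delta_rot":[0,0,0.035],"grip":10},{"offset":[0,0,0],"delta_rot":[0,0,0.035],"grip":10}], squeeze=35)

```text
clock: 12.1
tcp_pos: [0.5659, -0.0345, 0.1488]
orientation: [-0.045, -3.14, -0.001]
force: [-0.3, -0.4, 5.8]
width: 0.221
```

```bash
python3 r.py
```

```text
t 12.1 F [-0.3 -0.4  5.8] T [-0.218  0.059  0.208] p [ 0.5659 -0.0345  0.1488] yaw 3.1128884124146494 tau7 -0.198416355997324
```

>>> servo_tool(targets=[{"offset":[0,0,0],"delta_rot":[0,0,0.02],"grip":10},{"offset":[0,0,0],"delta_rot":[0,0,0.04],"grip":10},{"offset":[0,0,0],"delta_rot":[0,0,0.04],"grip":10}])

```text
clock: 12.4
tcp_pos: [0.5659, -0.0344, 0.1488]
orientation: [-0.108, -3.139, -0.001]
force: [-1.4, -0.8, 4.9]
width: 0.226
```

```bash
python3 r.py
```

```text
t 12.4 F [-1.4 -0.8  4.9] T [-0.224  0.117  0.118] p [ 0.5659 -0.0344  0.1488] yaw 3.0728855742146313 tau7 -0.20150648429989815
```

>>> servo_tool(targets=[{"offset":[0,0,0],"delta_rot":[0,0,0.015],"grip":10},{"offset":[0,0,0],"delta_rot":[0,0,0.03],"grip":10}])

```text
clock: 12.6
tcp_pos: [0.5659, -0.0344, 0.1488]
orientation: [-0.155, -3.136, -0.001]
force: [-0.6, 0.1, 6.0]
width: 0.223
```

```bash
python3 r.py
```

```text
t 12.6 F [-0.6  0.1  6. ] T [-0.198  0.117  0.218] p [ 0.5659 -0.0344  0.1488] yaw 3.0427248004376115 tau7 -0.12363110203295946
```

>>> servo_tool(targets=[{"offset":[0,0,0],"delta_rot":[0,0,0.015],"grip":10},{"offset":[0,0,0],"delta_rot":[0,0,0.03],"grip":10}])

```text
clock: 12.8
tcp_pos: [0.5658, -0.0344, 0.1488]
orientation: [-0.202, -3.134, -0.001]
force: [-0.9, 0.0, 5.1]
width: 0.218
```

```bash
python3 r.py
```

```text
t 12.8 F [-0.9  0.   5.1] T [-0.148  0.061  0.211] p [ 0.5658 -0.0344  0.1488] yaw 3.012775390849531 tau7 -0.12500010430812836
```

>>> servo_tool(targets=[{"offset":[0,0,0],"delta_rot":[0,0,0.015],"grip":10},{"offset":[0,0,0],"delta_rot":[0,0,0.03],"grip":10}])

```text
clock: 13.0
tcp_pos: [0.5658, -0.0344, 0.1488]
orientation: [-0.249, -3.13, -0.001]
force: [-0.2, -0.9, 6.7]
width: 0.226
```

```bash
python3 r.py
```

```text
t 13.0 F [-0.2 -0.9  6.7] T [-0.17   0.125  0.173] p [ 0.5658 -0.0344  0.1488] yaw 2.982731897825755 tau7 -0.12503240257501602
```

>>> servo_tool(targets=[{"offset":[0,0,0],"delta_rot":[0,0,0.015],"grip":10},{"offset":[0,0,0],"delta_rot":[0,0,0.03],"grip":10}])

```text
clock: 13.2
tcp_pos: [0.5658, -0.0344, 0.1488]
orientation: [-0.296, -3.126, -0.001]
force: [-1.0, -1.0, 6.5]
width: 0.227
```

```bash
python3 r.py
```

```text
t 13.2 F [-1.  -1.   6.5] T [-0.148  0.173  0.17 ] p [ 0.5658 -0.0344  0.1488] yaw 2.952788599176911 tau7 -0.1250758906826377
```

>>> servo_tool(targets=[{"offset":[0,0,0],"delta_rot":[0,0,0.018],"grip":10},{"offset":[0,0,0],"delta_rot":[0,0,0.035],"grip":10}])

```text
clock: 13.4
tcp_pos: [0.5658, -0.0343, 0.1488]
orientation: [-0.351, -3.12, -0.001]
force: [-0.9, -0.6, 6.4]
width: 0.224
```

```bash
python3 r.py
```

```text
t 13.4 F [-0.9 -0.6  6.4] T [-0.186  0.091  0.204] p [ 0.5658 -0.0343  0.1488] yaw 2.9176907777210475 tau7 -0.11720339767634869
```

>>> servo_tool(targets=[{"offset":[0,0,0],"delta_rot":[0,0,0.018],"grip":10},{"offset":[0,0,0],"delta_rot":[0,0,0.035],"grip":10}])

```text
clock: 13.6
tcp_pos: [0.5658, -0.0343, 0.1488]
orientation: [-0.405, -3.114, -0.001]
force: [0.1, 0.3, 5.8]
width: 0.224
```

```bash
python3 r.py
```

```text
t 13.6 F [0.1 0.3 5.8] T [-0.121  0.089  0.186] p [ 0.5658 -0.0343  0.1488] yaw 2.8826261152074593 tau7 -0.11746182572096586
```

>>> servo_tool(targets=[{"offset":[0,0,0],"delta_rot":[0,0,0.018],"grip":10},{"offset":[0,0,0],"delta_rot":[0,0,0.035],"grip":10}])

```text
clock: 13.8
tcp_pos: [0.5658, -0.0343, 0.1488]
orientation: [-0.46, -3.106, -0.002]
force: [-0.2, -0.4, 6.8]
width: 0.224
```

```bash
python3 r.py
```

```text
t 13.8 F [-0.2 -0.4  6.8] T [-0.124  0.158  0.199] p [ 0.5658 -0.0343  0.1488] yaw 2.8477167822210268 tau7 -0.11750541161745787
```

>>> servo_tool(targets=[{"offset":[0,0,0],"delta_rot":[0,0,0.018],"grip":10},{"offset":[0,0,0],"delta_rot":[0,0,0.035],"grip":10}])

```text
clock: 14.0
tcp_pos: [0.5657, -0.0343, 0.1488]
orientation: [-0.513, -3.098, -0.001]
force: [0.2, -0.7, 6.1]
width: 0.225
```

```bash
python3 r.py
```

```text
t 14.0 F [ 0.2 -0.7  6.1] T [-0.101  0.2    0.378] p [ 0.5657 -0.0343  0.1488] yaw 2.813536146183779 tau7 -0.3096811752766371
```

>>> servo_tool(targets=[{"offset":[0,0,0],"delta_rot":[0,0,0.001],"grip":10},{"offset":[0,0,0],"delta_rot":[0,0,0.001],"grip":10}])

```text
clock: 14.2
tcp_pos: [0.5657, -0.0342, 0.1488]
orientation: [-0.513, -3.098, -0.001]
force: [-1.6, -0.6, 6.3]
width: 0.223
```

```bash
python3 r.py
```

```text
t 14.2 F [-1.6 -0.6  6.3] T [-0.103  0.162  0.337] p [ 0.5657 -0.0342  0.1488] yaw 2.8132770089808923 tau7 -0.3563799150288105
```

The torque rose to 0.34–0.38 N m with no further rotation, so the screw is at its stop. Relieve the torque and draw the key out.

>>> servo_tool(targets=[{"offset":[0,0,0],"delta_rot":[0,0,-0.005],"grip":10},{"offset":[0,0,-0.15],"delta_rot":[0,0,-0.012],"grip":10},{"offset":[0,0,-0.6],"delta_rot":[0,0,-0.012],"grip":10},{"offset":[0,0,-1.2],"delta_rot":[0,0,-0.012],"grip":10},{"offset":[0,0,-2.0],"delta_rot":[0,0,-0.012],"grip":10},{"offset":[0,0,-4.0],"delta_rot":[0,0,-0.012],"grip":10},{"offset":[0,0,-7.4],"delta_rot":[0,0,-0.012],"grip":10},{"offset":[0,0,-7.4],"delta_rot":[0,0,-0.012],"grip":10},{"offset":[0,0,-7.4],"delta_rot":[0,0,-0.012],"grip":10}], squeeze=60)

```text
clock: 15.1
tcp_pos: [0.5659, -0.0349, 0.2234]
orientation: [0.499, 3.102, 0.001]
force: [-0.8, 0.3, -2.2]
width: 0.22
```

```bash
python3 r.py; python3 go.py .4448 .3280 .222 219
```

```text
t 15.1 F [-0.8  0.3 -2.2] T [0.05  0.085 0.054] p [ 0.5659 -0.0349  0.2234] yaw 2.822447289594529 tau7 -0.0010882435526582412
offset cm [22.89 30.65  0.17] rot [ 9.000e-04  4.000e-04 -9.998e-01] j [ 0.01  0.49  0.03  1.68 -0.02  0.97  1.29] yaw 161.71431759190494 t 15.1
```

>>> servo_tool(targets=[{"offset":[2.8,3.8,0],"delta_rot":[0,0,0],"grip":10},{"offset":[5.7,7.7,0],"delta_rot":[0,0,0],"grip":10},{"offset":[8.6,11.5,0],"delta_rot":[0,0,0],"grip":10},{"offset":[11.4,15.4,0],"delta_rot":[0,0,0],"grip":10},{"offset":[14.3,19.2,0],"delta_rot":[0,0,0],"grip":10},{"offset":[17.1,23.0,0],"delta_rot":[0,0,0],"grip":10},{"offset":[20,26.9,0],"delta_rot":[0,0,0],"grip":10},{"offset":[22.85,30.75,0],"delta_rot":[0,0,0],"grip":10},{"offset":[22.85,30.75,1.0],"delta_rot":[0,0,0],"grip":10},{"offset":[22.85,30.75,3.5],"delta_rot":[0,0,0],"grip":10},{"offset":[22.85,30.75,3.5],"delta_rot":[0,0,0],"grip":10},{"offset":[22.85,30.75,3.5],"delta_rot":[0,0,0],"grip":10}])

```text
clock: 16.3
tcp_pos: [0.4449, 0.3277, 0.1864]
orientation: [-0.499, -3.098, 0.003]
force: [0.1, 0.3, -2.2]
width: 0.223
```

```bash
python3 r.py; python3 go.py .4455 .3288 .16 161.7;  python3 - <<'E'
from h import *
b=snap('side');a=snap('top')
im=np.hstack([cv2.resize(a['color'][180:270,80:170],(400,400),interpolation=2),cv2.resize(b['color'][80:180,140:240],(400,400),interpolation=2)])
cv2.imwrite('pics/e.png',im[...,::-1])
C=cloud(b).reshape(-1,3)
for z in (.09,.1,.11,.12,.13,.14,.15,.16):
    k=(abs(C[:,2]-z)<.005)&(np.hypot(C[:,0]-.445,C[:,1]-.328)<.03)
    if k.sum(): print(z,k.sum(),np.round(C[k].mean(0),4))
E
```

```text
t 16.3 F [ 0.1  0.3 -2.2] T [-0.01   0.016  0.026] p [0.4449 0.3277 0.1864] yaw 2.822011861555779 tau7 0.0007456490311597008
offset cm [-0.03  0.13  2.64] rot [-0.0027 -0.0029 -0.0002] j [-0.66  0.51 -0.02  1.76  0.01  0.87  0.57] yaw 161.6893694030029 t 16.3
0.09 19 [0.4442 0.3211 0.0905]
0.1 20 [0.4444 0.3214 0.0997]
0.11 22 [0.443  0.3212 0.1103]
0.12 27 [0.445  0.3225 0.1203]
0.13 13 [0.4438 0.3222 0.1302]
0.14 18 [0.4441 0.3232 0.1396]
0.15 18 [0.4448 0.3226 0.1507]
0.16 14 [0.4444 0.3229 0.1604]
```

View pics/e.png

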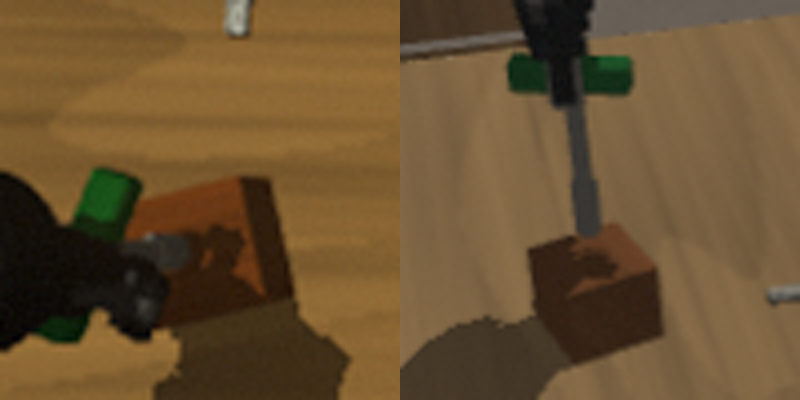

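The key is upright above the block, its tip at (588,235) in the side crop, over the hole. Lowering.

>>> servo_tool(targets=[{"offset":[-0.03,0.1,0.5],"delta_rot":[-0.002,-0.002,0],"grip":10},{"offset":[-0.03,0.1,1.2],"delta_rot":[-0.002,-0.002,0],"grip":10},{"offset":[-0.03,0.1,1.9],"delta_rot":[-0.002,-0.002,0],"grip":10},{"offset":[-0.03,0.1,2.6],"delta_rot":[-0.002,-0.002,0],"grip":10},{"offset":[-0.03,0.1,2.6],"delta_rot":[-0.002,-0.002,0],"grip":10}])

```text
clock: 16.9
tcp_pos: [0.4453, 0.329, 0.1598]
orientation: [-0.498, -3.101, 0.0]
force: [-0.2, 1.1, -2.6]
width: 0.224
```

>>> servo_tool(targets=[{"offset":[0,0,0.3],"delta_rot":[0,0,0],"grip":10},{"offset":[0,0,0.6],"delta_rot":[0,0,0],"grip":10},{"offset":[0,0,0.6],"delta_rot":[0,0,0],"grip":10}])

```text
clock: 17.2
tcp_pos: [0.446, 0.3296, 0.1549]
orientation: [0.498, 3.101, 0.003]
force: [-1.1, 0.1, -2.6]
width: 0.226
```

```bash
python3 r.py
```

```text
t 17.2 F [-1.1  0.1 -2.6] T [-0.084  0.105  0.007] p [0.446  0.3296 0.1549] yaw 2.822892674420642 tau7 -0.00015787667962285923
```

>>> servo_tool(targets=[{"offset":[0,0,0.7],"delta_rot":[0,0,0],"grip":10},{"offset":[0,0,1.4],"delta_rot":[0,0,0],"grip":10},{"offset":[0,0,2.1],"delta_rot":[0,0,0],"grip":10},{"offset":[0,0,2.1],"delta_rot":[0,0,0],"grip":10}])

```text
clock: 17.6
tcp_pos: [0.4458, 0.3292, 0.1329]
orientation: [0.499, 3.102, 0.001]
force: [0.8, -0.2, -2.9]
width: 0.222
```

```bash
python3 r.py
```

```text
t 17.6 F [ 0.8 -0.2 -2.9] T [-0.042  0.01  -0.007] p [0.4458 0.3292 0.1329] yaw 2.822855997774857 tau7 -0.0013057881005806848
```

>>> servo_tool(targets=[{"offset":[0,0,0.6],"delta_rot":[0,0,0],"grip":10},{"offset":[0,0,1.2],"delta_rot":[0,0,0],"grip":10},{"offset":[0,0,1.7],"delta_rot":[0,0,0],"grip":10},{"offset":[0,0,1.85],"delta_rot":[0,0,0],"grip":10},{"offset":[0,0,1.85],"delta_rot":[0,0,0],"grip":10}])

```text
clock: 18.1
tcp_pos: [0.4461, 0.3296, 0.1153]
orientation: [0.498, 3.101, 0.003]
force: [-0.8, -1.1, -3.8]
width: 0.224
```

```bash
python3 r.py
```

```text
t 18.1 F [-0.8 -1.1 -3.8] T [-0.112  0.244 -0.034] p [0.4461 0.3296 0.1153] yaw 2.822820491067723 tau7 0.0005734697333537042
```

>>> servo_tool(targets=[{"offset":[0,0,0.12],"delta_rot":[0,0,0],"grip":10},{"offset":[0,0,0.16],"delta_rot":[0,0,0],"grip":10},{"offset":[0,0,0.16],"delta_rot":[0,0,0],"grip":10}], squeeze=30)

```text
clock: 18.4
tcp_pos: [0.4461, 0.3297, 0.1142]
orientation: [0.498, 3.101, 0.003]
force: [-0.6, -1.1, -1.6]
width: 0.223
```

>>> servo_tool(targets=[{"offset":[0,0,0],"delta_rot":[0,0,0],"grip":26},{"offset":[0,0,0],"delta_rot":[0,0,0],"grip":32},{"offset":[0,0,0],"delta_rot":[0,0,0],"grip":45},{"offset":[0,0,0],"delta_rot":[0,0,0],"grip":70},{"offset":[0,0,0],"delta_rot":[0,0,0],"grip":100},{"offset":[0,0,0],"delta_rot":[0,0,0],"grip":100},{"offset":[0,0,0],"delta_rot":[0,0,0],"grip":100},{"offset":[0,0,0],"delta_rot":[0,0,0],"grip":100}])

```text
clock: 19.2
tcp_pos: [0.4462, 0.3298, 0.1141]
orientation: [0.498, 3.1, 0.004]
force: [0.5, -0.4, 0.9]
width: 1.0
```

```bash
python3 r.py
```

```text
t 19.2 F [ 0.5 -0.4  0.9] T [ 0.047 -0.03   0.035] p [0.4462 0.3298 0.1141] yaw 2.8228844474158254 tau7 6.156030991633088e-06
```

Released on the floor of the hole. Withdraw upwards, then check.

>>> servo_tool(targets=[{"offset":[0,0,-1.5],"delta_rot":[0,0,0],"grip":100},{"offset":[0,0,-4],"delta_rot":[0,0,0],"grip":100},{"offset":[0,0,-8],"delta_rot":[0,0,0],"grip":100},{"offset":[4,6,-12],"delta_rot":[0,0,0],"grip":100},{"offset":[8,10,-12],"delta_rot":[0,0,0],"grip":100},{"offset":[10,14,-12],"delta_rot":[0,0,0],"grip":100},{"offset":[10,14,-12],"delta_rot":[0,0,0],"grip":100},{"offset":[10,14,-12],"delta_rot":[0,0,0],"grip":100}])

```text
clock: 20.0
tcp_pos: [0.3904, 0.5, 0.2342]
orientation: [-0.484, -3.102, -0.01]
force: [0.1, -0.8, 0.4]
width: 0.999
```

```bash
python3 r.py; python3 - <<'E'
from m import *; import pickle
b=snap('side');a=snap('top')
a0,b0=pickle.load(open('s0.pkl','rb'))
cv2.imwrite('pics/f.png',cv2.resize(np.hstack([a['color'][90:300,70:430],b['color'][90:300,120:480]]),(800,234))[...,::-1])
cv2.imwrite('pics/f.png',np.vstack([cv2.resize(a['color'][100:290],(768,285)),cv2.resize(b['color'][90:290],(768,300))])[...,::-1])
C=cloud(b).reshape(-1,3); g=handle(b).reshape(-1)
for z in (.08,.1,.115,.14):
    k=(abs(C[:,2]-z)<.006)&(np.hypot(C[:,0]-.445,C[:,1]-.328)<(.03))
    if k.sum(): print(z,k.sum(),np.round(C[k].mean(0),4))
P=C[g&(np.hypot(C[:,0]-.445,C[:,1]-.328)<.05)];print('handle z',np.percentile(P[:,2],[5,50,95]))
# bystanders: image change vs first picture
for n,s,s0,boxes in(('top',a,a0,{'sc':(110,120,162,195),'st':(228,138,260,166),'jar':(368,232,415,272)}),):
    for q,(u0,v0,u1,v1) in boxes.items(): print(q,np.abs(s['color'][v0:v1,u0:u1].astype(int)-s0['color'][v0:v1,u0:u1]).mean())
E
```

```text
t 20.0 F [ 0.1 -0.8  0.4] T [-0.052  0.068  0.02 ] p [0.3904 0.5    0.2342] yaw 2.83226934298746 tau7 -0.11418766574934125
0.08 20 [0.4457 0.325  0.0806]
0.1 18 [0.4459 0.3252 0.1005]
0.115 18 [0.4461 0.3247 0.1148]
0.14 116 [0.4451 0.3253 0.1397]
handle z [0.12679703 0.13850786 0.14261355]
sc 1.4998290598290598
st 1.4985119047619047
jar 1.5285460992907802
```

View pics/f.png

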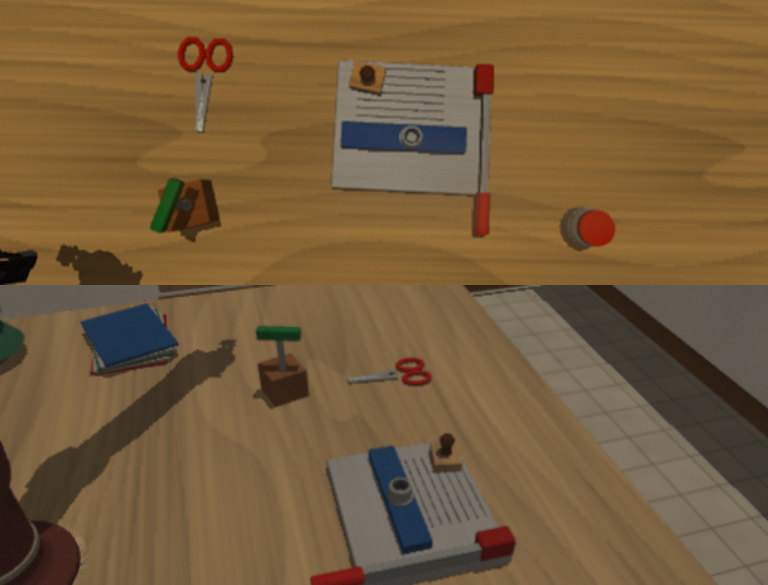

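The key stands upright in its block (lower view, about (280,355)). The screw is empty, the stamp, jar and scissors have not moved, and the arm is clear.

```bash
python3 -c "
from h import *
print(job.job_done())"
```

```text
the job is handed in; nothing more can be done
None
```

The fence screw is tight against its stop, the key is back upright in its block, and I handed the job in at about 20 s of the 56 s allowed.

- **Seating:** I found the socket's hexagon by feel. The key rested on the ledge and reached the floor 11.6 mm lower, against 12 mm expected. Pressing stayed mostly within 5–10 N. It reached about 12 N on the sensor, roughly 14 N allowing for the key's weight, while the key was briefly bound partway down at a slightly wrong angle.
- **Small turns before home:** I freed the bind with about 0.07 rad of clockwise turning, in two small steps. The twist I measured then was under about 0.1 N m, below the screw's 0.2 N m friction, so the screw should not have moved before the key was home.
- **Tightening:** The screw turned about 0.83 rad at roughly 0.2 N m. The torque then rose to 0.34–0.38 N m with no further movement, which is the stop. I eased off and drew the key out straight.
- **Last checks:** The shank is vertical within about 1 mm and the handle top is at 0.142 m, the height for a key resting on the hole's floor. The stamp, jar and scissors match the first pictures apart from image noise. The gripper is open and touching nothing.
- **Disagreement:** The two cameras differed by about 2–3 mm on the screw's position. I settled that by contact.

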